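# Clamp the hose reducer onto the dust port

## Task

The hose reducer has been set loosely on the bench's dust port. Swing the open half of the clamp ring shut around the two flanges and press on its ear until the wire bail snaps behind the catch, then throw the red lever over fully home so that the reducer is clamped square on the port. It is all thin sheet metal, so never push on any of it with more than 25 N, and leave the other things on the bench where they are.

Things in the scene. Friction and masses are not known exactly. Their poses are not given: they have to be found in the camera images.
- port: fixed dust port: teal box 190x190x45 mm; on it a collar, a 98 mm stub with a 112 mm flange and the ring's fixed half. Origin: underside centre, z up. Clamp parts are level with the flange face, 120 mm up; ring 23 mm high, 123 mm outside. In the port's frame the fixed half is on the -x side, the hinge +y, the latch -y; the swinging half closes from +x.
- port_face (a point): nominal centre of the port's flange face, 120 mm above the bench. The collar (flange, fixed half and catch together) is screwed down through slots and sits turned up to 0.035 rad either way about the hinge pin, differently each time; it does not move
- hinge (a point): the ring's upright hinge pin, 70 mm from the port axis towards the port's +y, 120 mm above the bench
- jaw (a joint): swinging half of the ring about the hinge: 0 = nominally shut, positive = open (counter-clockwise from above), rad; stays where left. At the end its rubber seal meets the flange, resists with about 6 N per mm at the ear and springs back; the bail snaps in at 16 to 20 N on the ear, after 3 mm. As the collar's setting differs (see port_face), this is at -0.02 to 0.05 rad: feel for it.
- ear (a point): centre of the flat face (35 mm radially, 13 mm high) of the 10 mm thick steel ear at the swinging half's free end; push here to close. With jaw 0 the face looks to the port's +x and lies 16 mm to that side, 75 mm out to -y of the port axis; it turns with the jaw about the hinge pin. A finger up to 22 mm wide fits between ring and open lever.
- lever (a joint): latch lever on the ear, upright pin: 0 = home against its stop, lying along the port's +x; positive = open (clockwise from above), 1.25 = fully open, standing out from the ring. It starts open and must be so for the bail to reach the catch. Stays where left; takes about 5 N at the grip; within 0.2 rad of home it is over centre and holds itself.
- lever_pivot (a point): the lever's pin at the ear's outer end: with jaw 0, 12 mm to the port's +x and 92 mm to its -y from the port axis, 120 mm above the bench
- lever_grip (a point): centre of the lever's red grip, 44 mm long, 9 thick, 13 high, 60 mm out from the pin (and 2 mm to the pushed side of the pin's line). To throw it push the side that faces the catch while the lever is open (4.5 mm from this point; it looks outward, to the port's -y, when home) along the arc about the pin.
- bail_bar (a point): middle of the upright 5 mm cross bar at the end of the wire bail, a loop 48 mm long, 22 mm high, hinged on the lever 7.5 mm from the lever's pin. A light spring holds it reaching towards the catch; as the jaw shuts, the bar rides up the catch's ramp and drops in behind it.
- catch_seat (a point): nominal seat behind the catch's nose, 25 mm to the port's -x and 92 mm to its -y from its axis, 120 mm up: where the bar lies when hooked. Axes as the port's. With the collar's setting the true seat lies up to 6 mm off along x, 1 mm along y. Riding on the nose the bar stands 4 to 7 mm out to -y.
- reducer: loose galvanised hose reducer, about 0.35 kg, standing on the port: flange 112 mm wide, 7 thick, cone and 63 mm spigot, 46 mm high. Origin: underside centre, z up. It starts 4 to 9 mm off to the port's +x; the closing ring slides it home.
- drum: reddish sanding drum standing on the bench, 74 mm wide, 100 high, origin underside centre; leave alone
- glue: yellow glue bottle, orange cap, 56 mm wide, 130 high, origin underside centre; leave alone
- offcut: dark walnut offcut, 110x45x32 mm high, origin underside centre; leave alone
Not all that is in view belongs to the job. What is meant by the reducer is not orange or purple, and is the smaller of those in its own colour.

How it is judged:
On the way:
1. the ring is shut round both flanges and the bail has snapped behind the catch, the lever still open (value of joint jaw between -0.06 and 0.058 rad and value of joint lever above 0.9 rad and x of bail_bar in the frame of catch_seat between -0.009 and 0.008 m and y of bail_bar in the frame of catch_seat between -0.002 and 0.003 m), for 0.5 s.
At the end, for the whole second after the job is handed in: ring shut (jaw within 0.05 rad of 0), bail bar hooked (within 3 mm of the catch seat's line in y, 9 mm in x), lever home (below 0.08 rad) and still, reducer at rest, flat on the port (2 mm, 0.03 rad), centred within 5 mm; drum, glue and offcut within 15 mm of where they stood (value of joint jaw between -0.05 and 0.05 rad and value of joint lever below 0.08 rad and x of bail_bar in the frame of catch_seat between -0.009 and 0.008 m and y of bail_bar in the frame of catch_seat between -0.002 and 0.003 m and horizontal distance between reducer and port_face below 0.005 m and z of reducer in the frame of port_face between -0.002 and 0.002 m and angle between reducer's own z axis and vertical below 0.03 rad and linear speed of reducer below 0.01 m/s and velocity of joint lever between -0.05 and 0.05 rad/s and distance of each of drum, glue, offcut from where it was at the start of the episode below 0.015 m); the robot touches nothing.
It fails at once if the port, its clamp or the reducer is pushed with more than 25 N (contact force between any of the fingers, the arm and port above 25 N or contact force between any of the fingers, the arm and reducer above 25 N).
It fails at once if the sanding drum is moved by more than 15 mm (distance of drum from where it was at the start of the episode above 0.015 m).
It fails at once if the glue bottle is moved by more than 15 mm (distance of glue from where it was at the start of the episode above 0.015 m).
It fails at once if the walnut offcut is moved by more than 15 mm (distance of offcut from where it was at the start of the episode above 0.015 m).
It also fails if it takes over 48 s, if anything falls off the work surface, if the arm or the gripper's body presses on something with over 40 N, if the wrist force passes 120 N, or if a joint passes its speed limit or range.

## Robot

A 6-joint arm with a two-finger parallel gripper is mounted at the origin on the work surface. World frame = base frame: x ahead of the robot, y to its left, z up, the work surface at z = 0. Lengths are in m, angles in rad, forces in N, time in s.
With the tool pointing down it reaches from about 0.375 to 0.975 m from the base axis. Payload 3.8 kg.
Tool frame: the origin (TCP) lies on the centre line of the jaws, within the pads' length; the fingertips stand 14 mm ahead of it and the grasp point (between the pads) lies 5 mm behind it; z points along the fingers, y is the line along which they close (so a half turn about z gives the same grasp; the last joint's range is limited). The gripper opens to 85 mm and grips with 20 to 120 N. Pads are 22 mm wide; open, the fingers measure 114 mm over their backs; the gripper's body (76 mm by 85 mm) begins 54 mm behind the grasp point. The pads swing forward as they close: fully open they stand 13 mm farther back than shut.
Start: joints at [1.264, 0.264, 1.604, -0, 1.274, -0.037], TCP at [0.18, 0.651, 0.245] pointing down, gripper open.
Joint ranges: [-2.63, 2.63], [-0.94, 2.18], [0.31, 2.57], [-1.31, 4.45], [0, 2.66], [-2.55, 2.55]. Speed limits (rad/s): [2.57, 2.57, 3.14, 3.14, 3.14, 3.14].

## Interface

Orientations are given as a rotation vector (axis times angle).
In Python, from workcell import bot, eyes, spot_in gives the robot as it stands.
- The arm moves only by the tool carry_out, never from a script. Its argument "series" is text: rows parted by semicolons, each of 4 numbers parted by spaces: the shift along the world's x, y, z in m, then the turn about the world's z in degrees. In form: tx ty tz roll; .... A call has 1 to 20 rows; each row shifts and turns the commanded pose from where the row before left it; what a row does not reach is not made up. A row lasts 1/8 s, in which the tool goes at most 62.5 mm and 10.7 degrees, less where a joint would pass 70% of its speed; a pose out of reach is approached as far as the arm can. A call is refused whole if a number of a shift passes 0.0625 or a number of a turn 10.7, either way. A call with a gripper value outside its range is refused whole. "jaw" is the gripper command: -1 is shut, 1 is fully open, values between are in proportion, set as the call begins (left out, the last holds). The fingers move at their own pace and stop on an object; "grip_force" is the grip in N (left out, the last holds). Time passes only in rows, so rows that do not move let the fingers close. It gives the time, the measured TCP pose, the force, the opening and the grip force at its end, in the units of the state.
- bot.read_state(): the state, without advancing time (a new reading comes with each control period).
- eyes.read_camera(name): name is "side" or "top" or "wrist"; returns (picture, depth): 384x512x3 uint8, blue, green, red; 384x512 float32, m along the optical axis (not along the pixel's ray), 0 where there is no reading.
- eyes.get_calibration(name): a dict with "K" (3x3 intrinsics, pixels), "distortion" ([k1, k2, p1, p2, k3] as OpenCV has them; the pictures are not rectified), "position" and "rotation" of the camera in the world; the wrist camera has in their place "T_tool_cam" (4x4, takes a point from camera to tool coordinates, whose origin is the TCP and whose axes are the flange's). Camera axes: x right, y down, z forward; pixel columns grow to the right and rows downward; lengths in m; the calibration is good to about 2 mm. A picture is of the moment at which its call begins: read the wrist's pose just before it. get_calibration takes no time and is no camera call.
- bot.finish_job(): hands the job in; it is judged then, once.
Trained networks look in the newest picture that a camera, given by its name, has taken for a name from the list of things; names that differ only in an ending like _2 or _b are one class to them, and where a whole thing is asked for, a point or a joint stands for the part that bears it (a point fixed in the world has none). Each returns a list of dicts, best first, with "score" (0 to 1); they miss things now and then, are a little off and sometimes report something else, mostly with a low value. They report only what shows in the picture. A call takes as long as a camera call. They do not tell look-alikes from the thing itself.
- spot_in(camera, target): "rect" ([centre column, centre row, width, height] in pixels, round what is visible of it).
The state is a dict: "time": time; "q": joint angles; "joint_vel": joint speeds; "joint_torque": joint torques, N m; "tool_pos": TCP position; "tcp_rot": TCP orientation; "wrist_force": force on the tool from outside, world axes, zero at the start; "torque": the same for the moment, N m; "width": opening from 0.0 (shut) to 1.0 (fully open); "grip_force": force on a finger pad.
Only numpy, scipy, OpenCV 4.12 (cv2) and the standard library are available. Lean on these libraries where they do the work, as an engineer would, in place of code of your own. Each camera call takes 0.05 s, during which the arm holds its last target. There are 200 camera calls.

## Working session

There is one attempt and no reset: what is moved stays moved. The work goes in short steps, Python scripts to look and compute and a tool call to move; the robot and the scene stay as the last step left them, time stands still between calls to the robot, and variables do not carry over. Pictures are saved under pics/ and viewed, at most 10 in all, crops included, and the job is handed in when it is done.

Besides the shell and the picture viewer there is one more tool, called after "Emit:" by a JSON object that holds its "api" and its "payload". carry_out: Moves the arm, as the interface text tells. Its arguments: {"type":"object","properties":{"series":{"type":"string"},"jaw":{"type":"number"},"grip_force":{"type":"number"}},"required":["series"]}

```bash
mkdir -p pics
cat > h.py <<'E'
import numpy as np, cv2
from workcell import bot, eyes, spot_in
from scipy.spatial.transform import Rotation as R
def cam(name):
    s=bot.read_state(); c=eyes.get_calibration(name); im,d=eyes.read_camera(name)
    if name=="wrist":
        T=np.eye(4);T[:3,:3]=R.from_rotvec(s["tcp_rot"]).as_matrix();T[:3,3]=s["tool_pos"]
        T=T@np.array(c["T_tool_cam"]); 
    else:
        T=np.eye(4); T[:3,:3]=np.array(c["rotation"]) if np.size(c["rotation"])==9 else R.from_rotvec(c["rotation"]).as_matrix(); T[:3,3]=c["position"]
    return im,d,T,np.array(c["K"],float),np.array(c["distortion"],float)
def world(d,T,K,D):
    h,w=d.shape; u,v=np.meshgrid(np.arange(w),np.arange(h))
    p=cv2.undistortPoints(np.stack([u,v],-1).reshape(-1,1,2).astype(float),K,D).reshape(h,w,2)
    P=np.concatenate([p*d[...,None],d[...,None]],-1)
    return P@T[:3,:3].T+T[:3,3]
def proj(X,T,K,D):
    X=np.atleast_2d(X); Xc=(X-T[:3,3])@T[:3,:3]
    return cv2.projectPoints(Xc.reshape(-1,1,3),np.zeros(3),np.zeros(3),K,D)[0].reshape(-1,2)
E
python3 - <<'E'
from h import *
for n in ["side","top"]:
    im,d,T,K,D=cam(n); cv2.imwrite(f"pics/{n}.png",im); W=world(d,T,K,D); np.savez(f"{n}.npz",im=im,d=d,T=T,K=K,D=D,W=W)
    for t in ["port","reducer","lever","lever_grip","bail_bar","ear","jaw","drum","glue","offcut","hinge","catch_seat"]:
        try:r=spot_in(n,t)
        except Exception as e: print(n,t,e);continue
        for x in r[:4]:
            c=x["rect"]; u,v=int(c[0]),int(c[1]); print(n,t,round(x["score"],2),np.round(c),np.round(W[v,u],3))
print(bot.read_state()["time"])
a=np.hstack([cv2.imread("pics/side.png"),cv2.imread("pics/top.png")]);
E
```

```text
side port 0.94 [260. 190. 102.  79.] [0.572 0.009 0.132]
side reducer 0.64 [167. 229.  57.  51.] [0.796 0.079 0.06 ]
side reducer 0.63 [272. 170.  40.  33.] [ 0.541 -0.041  0.157]
side reducer 0.6 [208. 182.  44.  37.] [ 0.722 -0.118  0.05 ]
side reducer 0.57 [249. 159.  32.  26.] [ 0.606 -0.245  0.038]
side lever 0.74 [223. 162.  27.  10.] [ 0.675 -0.116  0.123]
side lever 0.29 [240. 176.  68.  39.] [ 0.633 -0.204  0.002]
side lever_grip 0.68 [241. 175.  73.  40.] [ 0.634 -0.21   0.001]
side lever_grip 0.54 [224. 161.  39.   7.] [ 0.672 -0.117  0.126]
side bail_bar 0.48 [234. 160.   7.   5.] [ 0.657 -0.279  0.008]
side ear 0.71 [240. 175.  73.  45.] [ 0.626 -0.072  0.111]
side jaw 0.98 [242. 176.  72.  44.] [ 0.63  -0.211  0.001]
side jaw 0.38 [260. 190. 104.  79.] [0.572 0.009 0.132]
side drum 0.81 [279. 239.  30.  47.] [0.524 0.132 0.089]
side glue 0.66 [213. 250.  25.  48.] [0.674 0.164 0.083]
side glue 0.51 [241. 175.  75.  40.] [ 0.631 -0.214  0.002]
side offcut 0.78 [325. 209.  27.  33.] [ 0.392 -0.034  0.033]
side offcut 0.32 [257. 190. 106.  80.] [0.58 0.01 0.13]
side hinge 
[... 502 characters left out ...]
  38.] [ 0.602 -0.276  0.047]
top lever 0.7 [330. 158.  16.  45.] [ 0.69  -0.145  0.037]
top lever_grip 0.74 [304. 174.  59.  77.] [ 0.631 -0.068  0.118]
top lever_grip 0.52 [329. 159.  11.  44.] [ 0.689 -0.146  0.03 ]
top bail_bar 0.38 [328. 171.   8.  14.] [ 0.638 -0.127  0.132]
top jaw 0.77 [303. 176.  62.  79.] [ 0.648 -0.08   0.   ]
top drum 0.93 [236. 214.  26.  29.] [0.529 0.093 0.099]
top drum 0.45 [306. 196.  81. 115.] [ 0.571 -0.071  0.166]
top glue 0.75 [224. 156.  24.  25.] [0.676 0.131 0.101]
top offcut 0.59 [293. 270.  46.  25.] [ 0.395 -0.052  0.033]
top hinge 0.73 [307. 197.  82. 118.] [ 0.569 -0.072  0.165]
top catch_seat 0.97 [304. 196.  79. 114.] [ 0.573 -0.066  0.148]
1.3
```

View pics/top.png

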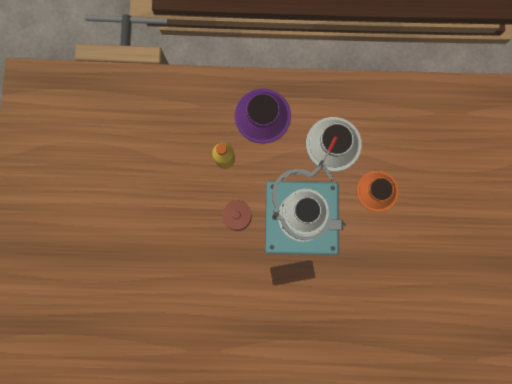

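View pics/side.png

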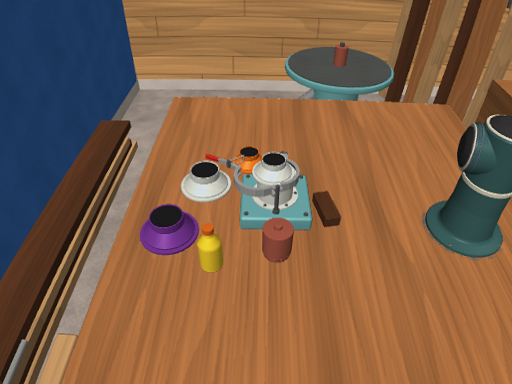

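Run:
```python
from h import *
for n in ["top","side"]:
    z=np.load(n+".npz"); W=z["W"]; hsv=cv2.cvtColor(z["im"],cv2.COLOR_BGR2HSV)
    m=(hsv[...,0]>80)&(hsv[...,0]<100)&(hsv[...,1]>60)&(abs(W[...,2]-.045)<.008)&(W[...,0]>.4)
    p=W[m][:,:2].astype(np.float32); print(n,len(p),W[m][:,2].mean(),cv2.minAreaRect(p), np.percentile(p,[1,99],axis=0))
    red=((hsv[...,0]<6)|(hsv[...,0]>174))&(hsv[...,1]>150)&(W[...,0]>.55)&(W[...,1]<-.05)
    v,u=np.nonzero(red); print(len(u)); 
    # intersect rays with z=.127 
    q=cv2.undistortPoints(np.stack([u,v],-1).reshape(-1,1,2).astype(float),z["K"],z["D"]).reshape(-1,2)
    r=np.c_[q,np.ones(len(q))]@z["T"][:3,:3].T; o=z["T"][:3,3]; X=o+r*((.126-o[2])/r[:,2])[:,None]
    print(cv2.minAreaRect(X[:,:2].astype(np.float32)),np.median(W[red],axis=0))
    print(n, "cam", o)
z=np.load("top.npz");cv2.imwrite("pics/c.png",cv2.resize(z["im"][90:290,220:400],None,fx=3,fy=3,interpolation=cv2.INTER_CUBIC))
c=eyes.get_calibration("wrist");print(c["K"],c["T_tool_cam"],bot.read_state())
```

```text
top 2335 0.0446577694498654 ((0.5306642055511475, -0.0733303353190422), (0.18378587067127228, 0.18322710692882538), 1.3944189548492432) [[ 0.43987248 -0.16353911]
 [ 0.62123102  0.0172309 ]]
53
((0.7083221673965454, -0.13773740828037262), (0.0076722693629562855, 0.037234850227832794), 64.70419311523438) [ 0.70800158 -0.13726134  0.1258926 ]
top cam [0.44518955 0.03869407 1.20472025]
side 1401 0.04514123442121224 ((0.5289101004600525, -0.07102993875741959), (0.18665209412574768, 0.19078625738620758), 0.6575161218643188) [[ 0.43660134 -0.15173607]
 [ 0.62067944  0.02252322]]
51
((0.7046442031860352, -0.12863221764564514), (0.017033513635396957, 0.04409075528383255), 65.67588806152344) [ 0.70707769 -0.13340305  0.12326193]
side cam [0.56996825 0.69183232 0.71606023]
[[269.79149363   0.         256.99397456]
 [  0.         269.79149363 191.27766571]
 [  0.           0.           1.        ]] [[-1.34445784e-04 -9.51688582e-01 -3.07064855e-01  7.89960025e-02]
 [ 9.99999979e-01 -8.08240965e-05 -1.87342871e-04  4.35414806e-04]
 [ 1.53473832e-04 -3.07064874e-01  9.51688573e-01 -1.28375668e-01]
 [ 0.00000000e+00  0.00000000e+00  0.00000000e+00  1.00000000e+00]] {'time': 1.3, 'q': array([ 1.26410280e+00,  2.63961750e-01,  1.60404930e+00,  1.34103546e-05,
        1.27373056e+00, -3.69023699e-02]), 'joint_vel': array([ 2.48047301e-04, -7.40395603e-05,  1.02500339e-03,  1.01218574e-03,
       -6.98269340e-04, -2.28515745e-04]), 'joint_torque': array([ 3.70593789e-04, -5.15056765e+01, -3.67712402e+01,  1.68087016e-06,
        8.51016048e-04, -2.72247752e-05]), 'tool_pos': array([0.17989491, 0.65054482, 0.2452114 ]), 'tcp_rot': array([-4.22503850e-01, -3.11301389e+00,  2.27090711e-04]), 'wrist_force': array([-0.14228075,  0.19575951,  0.57185306]), 'torque': array([ 0.01363504, -0.02972347, -0.0223736 ]), 'grip_force': 0.0, 'width': 1.000405184045168}
```

View pics/c.png

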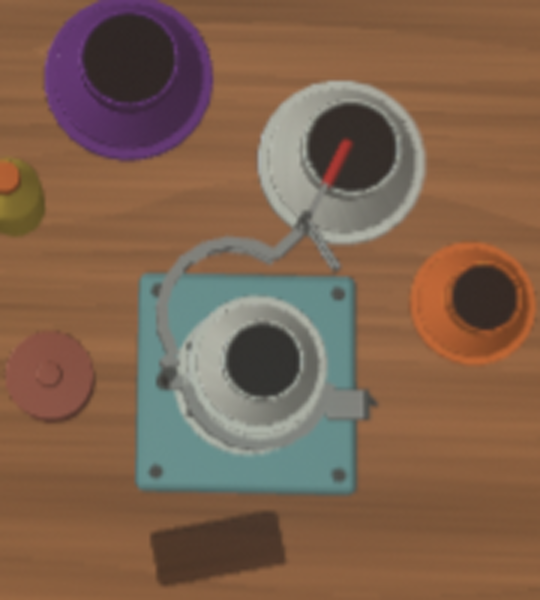

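Candidates for the reducer: small white on the port at (304,211); large white at (334,145); purple at (264,114); orange at (380,193). By the description, it's the small white one on the port, and the crop confirms it. The open lever has its pin near (322,163) and its red grip near (334,145), above the large white reducer. Next I'll take the wrist camera over the latch.

Emit:
{"api": "carry_out", "payload": {"series": "0.0275 -0.0475 0.0035 -1.7;0.0275 -0.0475 0.0035 -1.7;0.0275 -0.0475 0.0035 -1.7;0.0275 -0.0475 0.0035 -1.7;0.0275 -0.0475 0.0035 -1.7;0.0275 -0.0475 0.0035 -1.7;0.0275 -0.0475 0.0035 -1.7;0.0275 -0.0475 0.0035 -1.7;0.0275 -0.0475 0.0035 -1.7;0.0275 -0.0475 0.0035 -1.7;0.0275 -0.0475 0.0035 -1.7;0.0275 -0.0475 0.0035 -1.7;0.0275 -0.0475 0.0035 -1.7;0.0275 -0.0475 0.0035 -1.7;0.0275 -0.0475 0.0035 -1.7;0.0275 -0.0475 0.0035 -1.7;0 0 0 0;0 0 0 0", "jaw": -1}}

```text
time: 3.55
tool_pos: [0.6196, -0.1093, 0.3009]
tcp_rot: [-1.143, -2.925, -0.001]
wrist_force: [-0.4, -0.9, 0.2]
width: 0.0
grip_force: 0.0
```

Run:
```python
from h import *
im,d,T,K,D=cam("wrist"); W=world(d,T,K,D); np.savez("w1.npz",im=im,d=d,T=T,K=K,D=D,W=W)
for t in ["lever_grip","lever","bail_bar","ear","hinge","port","reducer"]:
    for x in spot_in("wrist",t)[:3]:
        c=x["rect"]; print(t,round(x["score"],2),np.round(c),np.round(W[int(c[1]),int(c[0])],3))
hsv=cv2.cvtColor(im,cv2.COLOR_BGR2HSV)
red=((hsv[...,0]<6)|(hsv[...,0]>174))&(hsv[...,1]>150)&(abs(W[...,2]-.12)<.02)
p=W[red]; print(len(p),np.percentile(p[:,2],[5,50,95]) if len(p) else 0,cv2.minAreaRect(p[p[:,2]>.12][:,:2].astype(np.float32)))
m=(hsv[...,0]>80)&(hsv[...,0]<100)&(hsv[...,1]>60)&(abs(W[...,2]-.045)<.006)
p=W[m]; print(len(p),cv2.minAreaRect(p[:,:2].astype(np.float32)))
# ortho height map of the clamp level, 0.5 mm/px: world x up, y left
im2=np.zeros((440,560,3),np.uint8)
k=(W[...,2]>.03)&(W[...,2]<.2); P=W[k]; r=((.75-P[:,0])*1500).astype(int); c=((.03-P[:,1])*1500).astype(int)
big=cv2.resize(im,(800,600),interpolation=cv2.INTER_CUBIC); cv2.imwrite("pics/w1.png",big)
def pr(j,y0=0):
    o=np.array([.530,-.072]); Rz=lambda a:np.array([[np.cos(a),-np.sin(a)],[np.sin(a),np.cos(a)]])
    h=o+Rz(y0)@[0,.07]; 
    return h,h+Rz(y0+j)@[.012,-.162],h+Rz(y0+j)@[.016,-.145]
for j in (.8,.85): print(j,[np.round(a,3) for a in pr(j,.015)])
```

```text
lever_grip 0.54 [256. 194.  37.  17.] [ 0.661 -0.152  0.009]
lever 0.68 [266. 218.  57.  68.] [ 0.692 -0.157  0.051]
bail_bar 0.47 [257. 195.  35.  14.] [ 0.636 -0.124  0.131]
ear 0.72 [281. 147.  92. 215.] [ 0.634 -0.072 -0.   ]
hinge 0.77 [231. 128. 190. 252.] [ 0.56  -0.088  0.163]
port 0.61 [231. 127. 196. 250.] [ 0.56  -0.088  0.163]
port 0.36 [254. 192.  36.  12.] [ 0.635 -0.128  0.112]
reducer 0.98 [404. 181.  96.  94.] [0.775 0.027 0.062]
reducer 0.95 [280. 224.  89.  84.] [ 0.685 -0.132  0.12 ]
reducer 0.93 [180. 219.  69.  59.] [ 0.603 -0.258  0.045]
206 [0.12378078 0.1258555  0.12732195] ((0.7052568197250366, -0.13554301857948303), (0.009376997128129005, 0.041659820824861526), 66.06617736816406)
6410 ((0.5284577012062073, -0.0719510093331337), (0.1845710128545761, 0.18456381559371948), 0.8136278986930847)
0.8 [array([ 0.529, -0.002]), array([ 0.655, -0.104]), array([ 0.645, -0.09 ])]
0.85 [array([ 0.529, -0.002]), array([ 0.66 , -0.098]), array([ 0.65 , -0.084])]
```

View pics/w1.png

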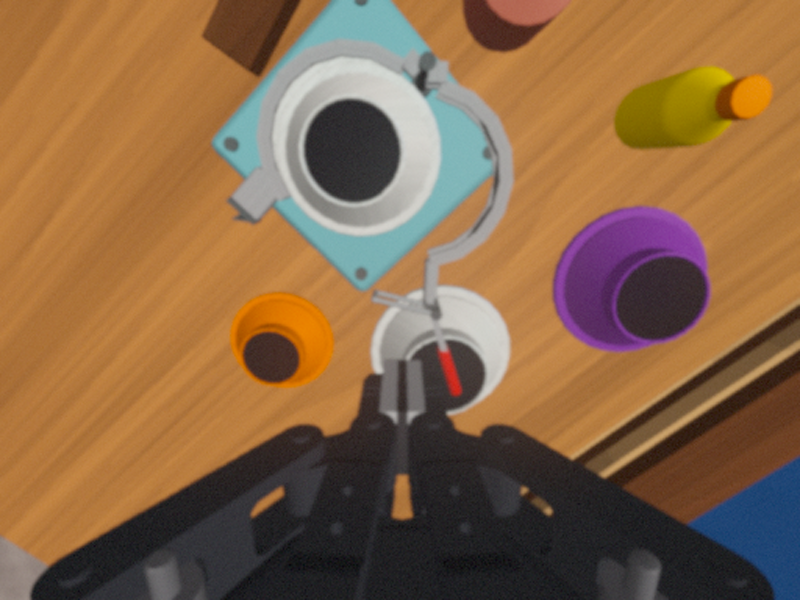

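The small white reducer is on the port at (352,150) and the open jaw's ear runs from (432,250) to (432,308). The lever pin is at (435,311), the red grip at (452,372) and the bail bar at (375,296). The large look-alike on the bench is under the lever.

Run:
```python
from h import *
z=np.load("w1.npz"); W=z["W"];T=z["T"]
def ray(u,v,h):
    q=cv2.undistortPoints(np.array([[[u*.64,v*.64]]],float),z["K"],z["D"]).reshape(2); r=T[:3,:3]@[*q,1]; o=T[:3,3]; return (o+r*(h-o[2])/r[2])[:2]
for n,u,v,h in [("earR_in",440,258,.1265),("earR_out",439,300,.1265),("earL",426,280,.1265),("pin",435,311,.13),("hinge",427,60,.135),("bar",376,295,.131),("gripin",443,352,.1265),("gripout",456,393,.1265),("catchtip",243,215,.125)]:
    print(n,np.round(ray(u,v,h),4), np.round(W[int(v*.64),int(u*.64)],3))
a,b=170,240
k=W[155:200,262:292]; 
for v in range(160,200,4): print(v,[ (round(W[v,u,0],3),round(W[v,u,1],3),round(W[v,u,2],3)) for u in range(270,286,2) if W[v,u,2]>.1])
# ring of fixed half etc: circle fit of reducer spigot
big=cv2.resize(z["im"][130:260,225:335],None,fx=5,fy=5,interpolation=cv2.INTER_CUBIC); cv2.imwrite("pics/w1c.png",big[:600])
```

```text
earR_in [ 0.6292 -0.0796] [ 0.627 -0.08   0.132]
earR_out [ 0.653  -0.1014] [ 0.685 -0.119  0.018]
earL [ 0.6347 -0.0982] [ 0.634 -0.099  0.126]
pin [ 0.6565 -0.1088] [ 0.656 -0.109  0.13 ]
hinge [ 0.5277 -0.0028] [ 0.527 -0.003  0.135]
bar [ 0.6171 -0.1325] [ 0.617 -0.134  0.124]
gripin [ 0.6875 -0.1274] [ 0.687 -0.128  0.125]
gripout [ 0.7222 -0.1436] [ 0.721 -0.144  0.126]
catchtip [ 0.5109 -0.1623] [ 0.51  -0.162  0.125]
160 [(np.float64(0.622), np.float64(-0.083), np.float64(0.111)), (np.float64(0.623), np.float64(-0.082), np.float64(0.112)), (np.float64(0.625), np.float64(-0.08), np.float64(0.111)), (np.float64(0.627), np.float64(-0.078), np.float64(0.11)), (np.float64(0.628), np.float64(-0.076), np.float64(0.111)), (np.float64(0.625), np.float64(-0.073), np.float64(0.132))]
164 [(np.float64(0.622), np.float64(-0.085), np.float64(0.13)), (np.float64(0.623), np.float64(-0.083), np.float64(0.13)), (np.float64(0.624), np.float64(-0.081), np.float64(0.133)), (np.float64(0.626), np.float64(-0.08), np.float64(0.131)), (np.float64(0.627), np.float64(-0.078), np.float64(0.132)), (np.fl
[... 1727 characters left out ...]
64(-0.103), np.float64(0.126)), (np.float64(0.647), np.float64(-0.101), np.float64(0.126))]
192 [(np.float64(0.645), np.float64(-0.111), np.float64(0.125)), (np.float64(0.646), np.float64(-0.109), np.float64(0.127)), (np.float64(0.648), np.float64(-0.108), np.float64(0.126)), (np.float64(0.649), np.float64(-0.106), np.float64(0.126)), (np.float64(0.65), np.float64(-0.104), np.float64(0.127))]
196 [(np.float64(0.649), np.float64(-0.112), np.float64(0.127)), (np.float64(0.651), np.float64(-0.111), np.float64(0.126)), (np.float64(0.653), np.float64(-0.109), np.float64(0.127)), (np.float64(0.654), np.float64(-0.107), np.float64(0.127)), (np.float64(0.658), np.float64(-0.106), np.float64(0.121))]
```

View pics/w1c.png

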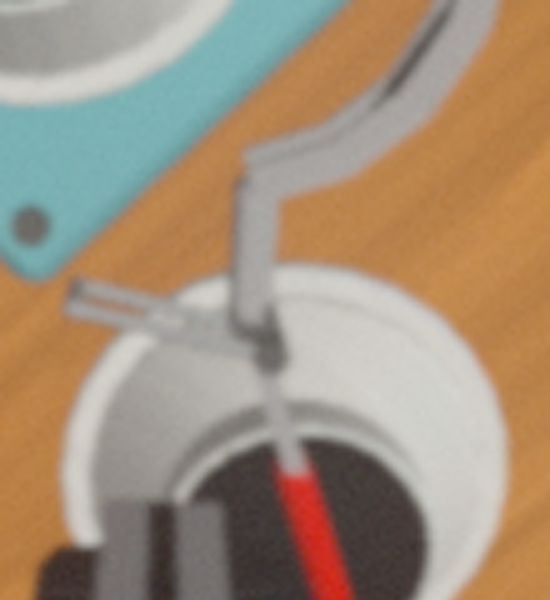

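Emit:
{"api": "carry_out", "payload": {"series": "0.021 0.017 0 -0.5;0.021 0.017 0 -0.5;0 0 -0.02 0;0 0 -0.02 0;0 0 -0.02 0;0 0 -0.02 0;0 0 -0.02 0;0 0 -0.02 0;0 0 -0.02 0;0 0 -0.02 0;0 0 -0.009 0;0 0 -0.009 0;0 0 0 0;0 0 0 0"}}

```text
time: 5.7
tool_pos: [0.6625, -0.0755, 0.1241]
tcp_rot: [1.168, 2.915, 0.0]
wrist_force: [-0.6, -0.2, 0.1]
width: -0.003
grip_force: 0.0
```

Run:
```python
from h import *
im,d,T,K,D=cam("wrist"); cv2.imwrite("pics/w2.png",cv2.resize(im[60:320,150:400],None,fx=2.3,fy=2.3,interpolation=cv2.INTER_CUBIC)); print(bot.read_state()["wrist_force"])
```

```text
[-0.7659323   0.76254721  0.47778557]
```

View pics/w2.png

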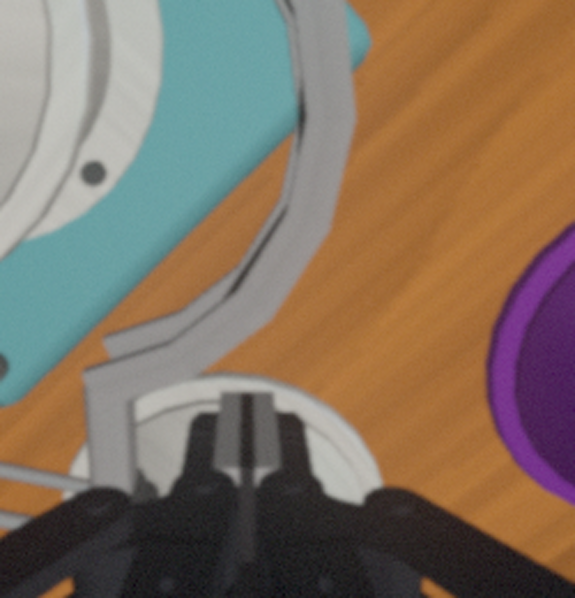

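The fingers stand beside the ear with a clear gap: ear at (115,430), fingertips at (245,430) in the crop. I'll close in gently.

Emit:
{"api": "carry_out", "payload": {"series": "-0.0014 -0.0014 0 0;-0.0014 -0.0014 0 0;-0.0014 -0.0014 0 0;-0.0014 -0.0014 0 0;-0.001 -0.001 0 0;-0.001 -0.001 0 0;-0.001 -0.001 0 0;-0.001 -0.001 0 0"}}

```text
time: 6.75
tool_pos: [0.6523, -0.0851, 0.1233]
tcp_rot: [1.168, 2.916, 0.0]
wrist_force: [0.7, 0.4, -0.5]
width: 0.0
grip_force: 0.1
```

Emit:
{"api": "carry_out", "payload": {"series": "-0.001 -0.001 0 0;-0.001 -0.001 0 0;-0.001 -0.001 0 0;-0.001 -0.001 0 0"}}

```text
time: 7.25
tool_pos: [0.6483, -0.0891, 0.1233]
tcp_rot: [1.168, 2.916, 0.0]
wrist_force: [0.3, 0.8, -0.3]
width: 0.001
grip_force: 0.2
```

Run:
```python
from h import *
im,d,T,K,D=cam("wrist"); W=world(d,T,K,D)
s=bot.read_state();print(s["wrist_force"],s["tool_pos"])
print(spot_in("wrist","ear")[:1])
cv2.imwrite("pics/w3.png",cv2.resize(im[160:320,150:350],None,fx=2.5,fy=2.5,interpolation=cv2.INTER_CUBIC))
```

```text
[ 0.25497933 -0.37541284  0.14224005] [ 0.64812239 -0.08922509  0.12330785]
[{'rect': [239.6, 145.5, 204.6, 285.7], 'score': 0.6}]
```

View pics/w3.png

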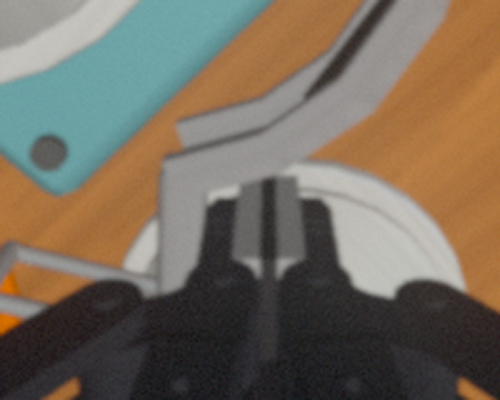

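Run:
```python
import numpy as np
h=np.array([.528,-.003]); a=np.radians(-35.7); p=np.array([.6482,-.0892]); tot=0
o=[]
for i in range(20):
    s=(.5 if i<3 else 1.0 if i<6 else 1.5); a-=np.radians(s); tot+=s
    q=h+.1485*np.array([np.cos(a),np.sin(a)]); d=np.round(q-p,4); p=p+d; o.append(f"{d[0]:.4f} {d[1]:.4f} 0 {-s}")
print(";".join(o),tot,p)
```

```text
-0.0004 -0.0015 0 -0.5;-0.0007 -0.0010 0 -0.5;-0.0008 -0.0011 0 -0.5;-0.0016 -0.0020 0 -1.0;-0.0016 -0.0021 0 -1.0;-0.0017 -0.0020 0 -1.0;-0.0025 -0.0029 0 -1.5;-0.0026 -0.0029 0 -1.5;-0.0027 -0.0028 0 -1.5;-0.0028 -0.0027 0 -1.5;-0.0029 -0.0026 0 -1.5;-0.0029 -0.0026 0 -1.5;-0.0029 -0.0025 0 -1.5;-0.0031 -0.0024 0 -1.5;-0.0031 -0.0024 0 -1.5;-0.0031 -0.0022 0 -1.5;-0.0033 -0.0022 0 -1.5;-0.0032 -0.0021 0 -1.5;-0.0034 -0.0020 0 -1.5;-0.0034 -0.0019 0 -1.5 25.5 [ 0.5995 -0.1331]
```

Emit:
{"api": "carry_out", "payload": {"series": "-0.0004 -0.0015 0 -0.5;-0.0007 -0.0010 0 -0.5;-0.0008 -0.0011 0 -0.5;-0.0016 -0.0020 0 -1.0;-0.0016 -0.0021 0 -1.0;-0.0017 -0.0020 0 -1.0"}}

```text
time: 8.1
tool_pos: [0.6414, -0.0989, 0.1233]
tcp_rot: [-1.283, -2.867, 0.0]
wrist_force: [0.0, 0.7, 0.1]
width: -0.0
grip_force: 0.1
```

```bash
cat > red.py <<'E'
from h import *
def red(n):
    im,d,T,K,D=cam(n); W=world(d,T,K,D); hsv=cv2.cvtColor(im,cv2.COLOR_BGR2HSV)
    m=((hsv[...,0]<6)|(hsv[...,0]>174))&(hsv[...,1]>150)&(W[...,0]>.45)&(W[...,1]<-.05)&(abs(W[...,2]-.12)<.02)
    p=W[m]; print(n,len(p), cv2.minAreaRect(p[:,:2].astype(np.float32)) if len(p)>4 else "",np.round(np.median(p,axis=0),4) if len(p) else "")
if __name__=="__main__":
    for n in ["side","top","wrist"]: red(n)
    s=bot.read_state(); print(s["time"],s["tool_pos"],s["wrist_force"])
E
python3 red.py
```

```text
side 3  [ 0.7019 -0.1596  0.1187]
top 0  
wrist 0  
8.25 [ 0.64140758 -0.09898002  0.12330411] [-0.07239702 -0.41838187 -0.34220658]
```

Emit:
{"api": "carry_out", "payload": {"series": "-0.0025 -0.0029 0 -1.5;-0.0026 -0.0029 0 -1.5;-0.0027 -0.0028 0 -1.5;-0.0028 -0.0027 0 -1.5;-0.0029 -0.0026 0 -1.5;-0.0029 -0.0026 0 -1.5;-0.0029 -0.0025 0 -1.5;-0.0031 -0.0024 0 -1.5;-0.0031 -0.0024 0 -1.5;-0.0031 -0.0022 0 -1.5;-0.0033 -0.0022 0 -1.5;-0.0032 -0.0021 0 -1.5;-0.0034 -0.0020 0 -1.5;-0.0034 -0.0019 0 -1.5"}}

```text
time: 10.0
tool_pos: [0.5994, -0.1331, 0.1232]
tcp_rot: [-1.785, -2.585, 0.0]
wrist_force: [-0.1, 0.1, -0.2]
width: -0.003
grip_force: 0.2
```

```bash
python3 red.py
python3 - <<'E'
from h import *
a,_=eyes.read_camera("wrist"); b,_=eyes.read_camera("top")
a=cv2.resize(a[100:320,130:350],(400,400)); b=cv2.resize(b[140:240,260:360],(400,400),interpolation=cv2.INTER_CUBIC)
cv2.imwrite("pics/w4.png",np.hstack([a,b]))
E
```

```text
side 20 ((0.6280235648155212, -0.20808662474155426), (0.006485008634626865, 0.026721753180027008), 34.07593536376953) [ 0.6282 -0.2082  0.1236]
top 0  
wrist 0  
10.15 [ 0.5992206  -0.13295842  0.12317334] [-0.18591771 -0.63183872 -0.37294033]
```

View pics/w4.png

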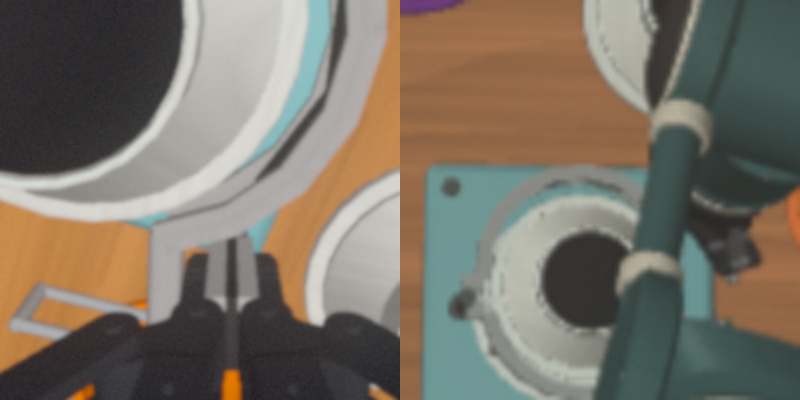

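```bash
cat > /tmp/a.py <<'E'
import numpy as np,sys
h=np.array([.528,-.003]); x,y=map(float,sys.argv[1:3]); p=np.array([x,y])
a=np.arctan2(*(p-h)[::-1]); print(np.degrees(a),np.hypot(*(p-h)))
o=[]
for s in map(float,sys.argv[3].split(",")):
    a-=np.radians(s); q=h+.1485*np.array([np.cos(a),np.sin(a)]); d=np.round(q-p,4); p=p+d; o.append(f"{d[0]:.4f} {d[1]:.4f} 0 {-s}")
print(";".join(o),p)
E
python3 /tmp/a.py .5995 -.1331 1,1,1,1,1,1,1,1,1,1,.3,.3,.3,.3,.3,.3,.3,.3,.3,.3,.3,.3,.3,.3,.3,.3,.3,.3,.3,.3
```

```text
-61.207806037239564 0.14845288814974264
-0.0023 -0.0013 0 -1.0;-0.0023 -0.0012 0 -1.0;-0.0023 -0.0011 0 -1.0;-0.0023 -0.0011 0 -1.0;-0.0024 -0.0011 0 -1.0;-0.0024 -0.0010 0 -1.0;-0.0024 -0.0010 0 -1.0;-0.0024 -0.0009 0 -1.0;-0.0024 -0.0009 0 -1.0;-0.0025 -0.0009 0 -1.0;-0.0007 -0.0002 0 -0.3;-0.0007 -0.0003 0 -0.3;-0.0008 -0.0002 0 -0.3;-0.0007 -0.0003 0 -0.3;-0.0008 -0.0002 0 -0.3;-0.0007 -0.0002 0 -0.3;-0.0007 -0.0002 0 -0.3;-0.0008 -0.0003 0 -0.3;-0.0007 -0.0002 0 -0.3;-0.0008 -0.0002 0 -0.3;-0.0007 -0.0002 0 -0.3;-0.0008 -0.0002 0 -0.3;-0.0007 -0.0002 0 -0.3;-0.0008 -0.0002 0 -0.3;-0.0007 -0.0002 0 -0.3;-0.0008 -0.0002 0 -0.3;-0.0007 -0.0002 0 -0.3;-0.0008 -0.0002 0 -0.3;-0.0008 -0.0001 0 -0.3;-0.0007 -0.0002 0 -0.3 [ 0.5609 -0.1478]
```

Emit:
{"api": "carry_out", "payload": {"series": "-0.0023 -0.0013 0 -1.0;-0.0023 -0.0012 0 -1.0;-0.0023 -0.0011 0 -1.0;-0.0023 -0.0011 0 -1.0;-0.0024 -0.0011 0 -1.0;-0.0024 -0.0010 0 -1.0;-0.0024 -0.0010 0 -1.0;-0.0024 -0.0009 0 -1.0;-0.0024 -0.0009 0 -1.0;-0.0025 -0.0009 0 -1.0;-0.0007 -0.0002 0 -0.3;-0.0007 -0.0003 0 -0.3"}}

```text
time: 11.75
tool_pos: [0.5745, -0.1439, 0.1234]
tcp_rot: [2.015, 2.411, 0.0]
wrist_force: [0.7, 0.1, -0.5]
width: -0.002
grip_force: 0.8
```

Emit:
{"api": "carry_out", "payload": {"series": "-0.0008 -0.0002 0 -0.3;-0.0007 -0.0003 0 -0.3;-0.0008 -0.0002 0 -0.3;0 0 0 0"}}

```text
time: 12.25
tool_pos: [0.5722, -0.1447, 0.1233]
tcp_rot: [2.033, 2.395, -0.0]
wrist_force: [1.5, 0.4, 0.3]
width: 0.004
grip_force: 0.7
```

Emit:
{"api": "carry_out", "payload": {"series": "-0.0007 -0.0002 0 -0.3;-0.0007 -0.0002 0 -0.3;-0.0008 -0.0003 0 -0.3;0 0 0 0"}}

```text
time: 12.75
tool_pos: [0.5699, -0.1453, 0.1233]
tcp_rot: [-2.052, -2.379, 0.0]
wrist_force: [1.6, 0.5, 0.9]
width: -0.001
grip_force: 0.7
```

Emit:
{"api": "carry_out", "payload": {"series": "-0.0007 -0.0002 0 -0.3;-0.0008 -0.0002 0 -0.3;-0.0007 -0.0002 0 -0.3;0 0 0 0"}}

```text
time: 13.25
tool_pos: [0.5679, -0.146, 0.1233]
tcp_rot: [2.071, 2.362, 0.0]
wrist_force: [2.5, 0.4, -0.1]
width: -0.001
grip_force: 1.0
```

Emit:
{"api": "carry_out", "payload": {"series": "-0.0008 -0.0002 0 -0.3;-0.0007 -0.0002 0 -0.3;0 0 0 0"}}

```text
time: 13.62
tool_pos: [0.567, -0.1462, 0.1234]
tcp_rot: [2.082, 2.351, 0.002]
wrist_force: [5.0, 0.2, -1.1]
width: -0.005
grip_force: 2.5
```

Emit:
{"api": "carry_out", "payload": {"series": "-0.0008 -0.0002 0 -0.3;0 0 0 0"}}

```text
time: 13.88
tool_pos: [0.5667, -0.1464, 0.1235]
tcp_rot: [2.088, 2.344, 0.003]
wrist_force: [5.3, 1.3, -1.9]
width: 0.0
grip_force: 3.1
```

Emit:
{"api": "carry_out", "payload": {"series": "-0.0007 -0.0002 0 -0.3;0 0 0 0"}}

```text
time: 14.12
tool_pos: [0.5663, -0.1465, 0.1235]
tcp_rot: [2.094, 2.338, 0.004]
wrist_force: [8.1, 1.5, -2.8]
width: -0.002
grip_force: 3.7
```

Emit:
{"api": "carry_out", "payload": {"series": "-0.0008 -0.0002 0 -0.2;-0.0008 -0.0001 0 -0.2;0 0 0 0"}}

```text
time: 14.5
tool_pos: [0.5657, -0.1468, 0.1236]
tcp_rot: [2.101, 2.33, 0.006]
wrist_force: [9.6, 2.2, -4.7]
width: -0.003
grip_force: 5.0
```

Emit:
{"api": "carry_out", "payload": {"series": "-0.0008 -0.0001 0 -0.2;-0.0008 -0.0001 0 0;0 0 0 0"}}

```text
time: 14.88
tool_pos: [0.5651, -0.1469, 0.1237]
tcp_rot: [2.105, 2.325, 0.008]
wrist_force: [13.6, 2.2, -6.4]
width: -0.001
grip_force: 6.4
```

Emit:
{"api": "carry_out", "payload": {"series": "-0.0007 -0.0001 -0.0004 0;0 0 0 0"}}

```text
time: 15.12
tool_pos: [0.5649, -0.1469, 0.1237]
tcp_rot: [2.104, 2.324, 0.01]
wrist_force: [14.5, 3.6, -6.3]
width: -0.002
grip_force: 6.8
```

Emit:
{"api": "carry_out", "payload": {"series": "-0.0006 -0.0001 -0.0002 0;0 0 0 0"}}

```text
time: 15.38
tool_pos: [0.5647, -0.147, 0.1237]
tcp_rot: [2.104, 2.324, 0.01]
wrist_force: [14.1, 3.6, -5.7]
width: -0.0
grip_force: 7.2
```

Emit:
{"api": "carry_out", "payload": {"series": "-0.0007 -0.0001 -0.0002 0;0 0 0 0"}}

```text
time: 15.62
tool_pos: [0.5645, -0.147, 0.1237]
tcp_rot: [2.103, 2.323, 0.012]
wrist_force: [15.0, 3.5, -5.7]
width: 0.001
grip_force: 7.6
```

Emit:
{"api": "carry_out", "payload": {"series": "-0.0006 -0.0001 -0.0002 0;0 0 0 0"}}

```text
time: 15.88
tool_pos: [0.5644, -0.147, 0.1237]
tcp_rot: [2.103, 2.322, 0.013]
wrist_force: [16.9, 4.5, -4.9]
width: -0.004
grip_force: 8.1
```

Emit:
{"api": "carry_out", "payload": {"series": "-0.0006 0.0006 -0.0003 0;0 0 0 0"}}

```text
time: 16.12
tool_pos: [0.5643, -0.147, 0.1237]
tcp_rot: [2.102, 2.321, 0.013]
wrist_force: [17.8, 3.8, -5.9]
width: 0.003
grip_force: 8.5
```

Emit:
{"api": "carry_out", "payload": {"series": "-0.0006 0.0003 -0.0003 0;0 0 0 0"}}

```text
time: 16.38
tool_pos: [0.5642, -0.147, 0.1237]
tcp_rot: [2.101, 2.321, 0.013]
wrist_force: [17.8, 1.8, -5.0]
width: -0.002
grip_force: 8.8
```

```bash
python3 red.py
python3 - <<'E'
from h import *
ims=[]
for n in ["wrist","side"]:
    im,d,T,K,D=cam(n); W=world(d,T,K,D); np.savez("s_"+n+".npz",im=im,d=d,T=T,K=K,D=D,W=W)
    for x in spot_in(n,"bail_bar")[:2]: c=x["rect"]; print(n,x["score"],c,W[int(c[1]),int(c[0])])
    print(n,proj([[.507,-.164,.12],[.507,-.164,.131],[.54,-.165,.13]],T,K,D))
    ims.append(im)
a=cv2.resize(ims[0][150:320,100:300],(470,400)); b=cv2.resize(ims[1][130:200,225:325],(571,400),interpolation=cv2.INTER_CUBIC)
cv2.imwrite("pics/s.png",cv2.resize(np.hstack([a,b]),(800,307)))
E
```

```text
side 3  [ 0.564  -0.2138  0.1254]
top 0  
wrist 0  
16.525 [ 0.56418463 -0.14699895  0.12370587] [18.17993219  2.10285338 -6.05649111]
wrist 0.63 [175.8, 278.6, 73.1, 25.6] [ 0.55441509 -0.06799112  0.25184798]
wrist [[153.45568949 272.24332807]
 [146.08459364 284.71171049]
 [209.23895313 289.58972735]]
side 0.28 [275.8, 168.8, 37.2, 32.5] [ 0.53363669 -0.03951476  0.16096943]
side [[283.0312024  153.06002066]
 [283.25033765 149.83506924]
 [271.47928022 149.67492493]]
```

View pics/s.png

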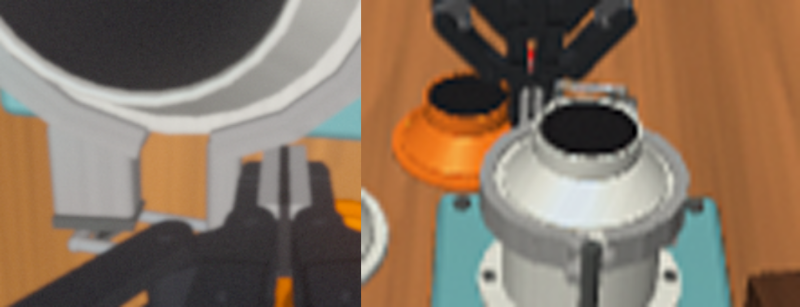

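```bash
python3 - <<'E'
from h import *
z=np.load("s_wrist.npz"); W=z["W"]; im=z["im"]
for v in range(264,292,2): print(v," ".join(f"({W[v,u,0]*1e3:.0f},{W[v,u,1]*1e3:.0f},{W[v,u,2]*1e3:.0f},{im[v,u].mean():.0f})" for u in range(130,182,4)))
E
python3 -c "
import sys;sys.path.insert(0,'.')
from h import *
print(bot.read_state()['wrist_force'],bot.read_state()['time'])"
```

```text
264 (497,-156,125,147) (499,-155,126,172) (501,-155,126,171) (503,-155,127,172) (505,-155,125,170) (508,-154,126,173) (509,-155,125,172) (512,-154,126,171) (514,-154,126,170) (516,-154,126,176) (518,-154,125,169) (520,-155,124,122) (520,-159,118,92)
266 (497,-157,126,144) (499,-157,125,172) (501,-157,125,171) (503,-156,126,171) (505,-156,126,170) (507,-156,126,172) (509,-156,125,173) (511,-156,126,170) (514,-155,126,170) (516,-155,127,174) (518,-155,126,169) (520,-156,124,124) (520,-160,118,103)
268 (496,-159,124,117) (499,-158,125,143) (501,-158,125,149) (504,-156,128,154) (505,-157,126,159) (507,-158,125,164) (509,-157,125,166) (512,-157,126,163) (513,-157,125,166) (516,-157,125,171) (518,-157,125,167) (519,-158,122,111) (518,-166,111,138)
270 (496,-160,125,99) (499,-160,125,95) (501,-159,126,99) (503,-159,126,100) (505,-160,125,107) (507,-160,124,108) (509,-159,124,115) (511,-158,125,114) (514,-158,125,125) (515,-159,125,132) (518,-158,126,135) (520,-159,124,87) (519,-167,112,162)
272 (497,-160,126,104) (498,-161,125,106) (501,-160,126,103) (503,-160,126,103) (505,-160,125,101) (5
[... 1684 characters left out ...]
131,172) (506,-166,130,175) (509,-165,130,177) (511,-165,131,176) (513,-164,131,170) (526,-138,164,109) (527,-138,163,53) (529,-137,164,50) (530,-138,163,54) (532,-137,164,50)
288 (438,-274,0,119) (442,-274,-0,119) (502,-167,130,138) (505,-166,131,150) (507,-166,131,159) (509,-167,130,168) (511,-166,131,169) (525,-138,165,140) (526,-138,165,58) (528,-138,165,52) (529,-138,164,51) (530,-139,164,52) (532,-137,165,51)
290 (438,-277,-0,118) (442,-276,-0,122) (447,-276,-0,123) (451,-275,0,130) (455,-276,-1,132) (460,-274,1,140) (511,-167,131,122) (525,-138,166,62) (527,-138,166,54) (528,-138,166,50) (529,-138,165,50) (531,-138,166,50) (533,-137,167,48)
[17.80540425  1.16608075 -5.01626026] 16.725
```

The bar's top reads (0.5045, -0.1645), on the seat line and not 4–7 mm out on the nose, so it looks hooked. I'll back off and confirm.

Emit:
{"api": "carry_out", "payload": {"series": "0.003 -0.0005 0 0;0.003 0 0 0;0.004 0 0 0;0.005 0 0 0;0.005 0 0 0;0.005 0 0 0;0 0 0 0;0 0 0 0"}}

```text
time: 17.73
tool_pos: [0.5827, -0.1472, 0.1215]
tcp_rot: [-2.107, -2.33, 0.0]
wrist_force: [0.3, 0.9, -0.2]
width: -0.001
grip_force: 0.0
```

Run:
```python
from h import *
im,d,T,K,D=cam("wrist"); W=world(d,T,K,D); np.savez("s2.npz",im=im,d=d,T=T,K=K,D=D,W=W)
print(bot.read_state()["time"],bot.read_state()["tool_pos"],bot.read_state()["wrist_force"])
m=(W[...,2]>.1285)&(W[...,2]<.134)&(W[...,1]<-.158)&(W[...,1]>-.18)&(W[...,0]>.48)&(W[...,0]<.56)
v,u=np.nonzero(m); print(len(u)); P=W[m]; 
for a in range(495,560,4):
    k=abs(P[:,0]*1e3-a)<2
    if k.sum()>2: print(a,k.sum(),np.round(np.percentile(P[k,1]*1e3,[10,50,90]),1))
m=(W[...,2]>.122)&(W[...,2]<.129)&(W[...,1]<-.13)&(W[...,1]>-.18)&(W[...,0]>.48)&(W[...,0]<.57); P=W[m]
for a in range(495,570,4):
    k=abs(P[:,0]*1e3-a)<2
    if k.sum()>2: print("c",a,k.sum(),np.round(np.percentile(P[k,1]*1e3,[2,50,98]),1))
cv2.imwrite("pics/s2.png",cv2.resize(im[120:330,80:330],None,fx=2.8,fy=2.8,interpolation=cv2.INTER_CUBIC))
```

```text
17.775 [ 0.58260765 -0.14721448  0.12157503] [ 0.01364834 -0.30516018  0.45223776]
386
503 21 [-165.9 -164.4 -163.2]
507 63 [-166.6 -164.6 -163.2]
511 56 [-166.4 -165.2 -164. ]
515 60 [-166.6 -165.6 -164.4]
519 59 [-167.4 -165.9 -164.9]
523 62 [-167.8 -166.3 -165.1]
527 54 [-167.8 -166.3 -165.3]
531 11 [-166.6 -166.2 -165.7]
c 495 100 [-162.5 -143.3 -131.1]
c 499 411 [-162.8 -146.7 -132.1]
c 503 425 [-163.2 -147.4 -133.3]
c 507 439 [-165.2 -149.7 -134.5]
c 511 385 [-165.8 -149.8 -135.7]
c 515 377 [-165.  -150.  -137.2]
c 519 321 [-165.1 -151.3 -138.5]
c 523 43 [-167.1 -133.7 -131. ]
c 527 9 [-166.5 -166.2 -165.5]
c 531 7 [-167.3 -166.3 -165.8]
c 543 230 [-157.6 -144.6 -132.2]
c 547 274 [-156.2 -145.6 -135.6]
c 551 232 [-155.7 -146.1 -135. ]
c 567 13 [-142.1 -141.4 -140.4]
```

View pics/s2.png

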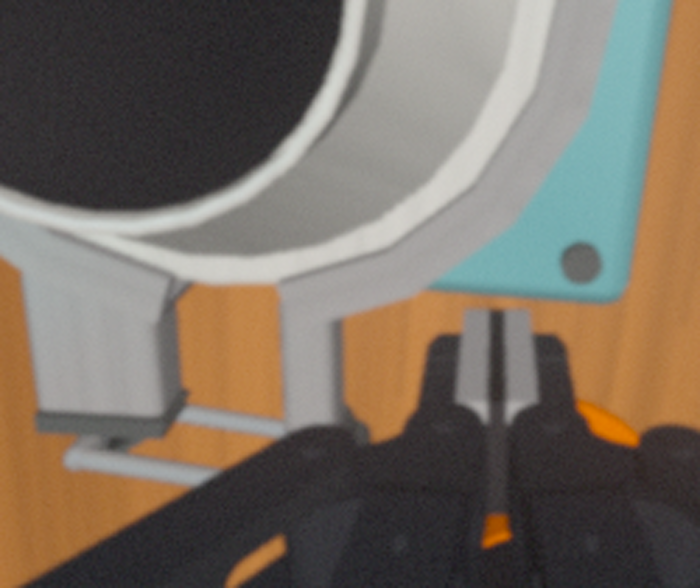

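The picture shows the bar hooked behind the catch's nose: bar end at (75,455), nose at (120,440), and the ear (315,370) still shut with no finger on it. Now the lever.

Emit:
{"api": "carry_out", "payload": {"series": "0.002 0 0.02 0;0 0 0.03 0;0 0 0.03 0;-0.01 -0.02 0.02 4;-0.01 -0.02 0 4;-0.01 -0.02 0 4;-0.0125 -0.023 0 3.7;0 0 0 0;0 0 0 0"}}

```text
time: 18.9
tool_pos: [0.5428, -0.2301, 0.2228]
tcp_rot: [1.77, 2.594, 0.001]
wrist_force: [0.3, -0.1, 0.1]
width: -0.003
grip_force: 0.0
```

```bash
python3 red.py
```

```text
side 32 ((0.5713127255439758, -0.2190469652414322), (0.008855381980538368, 0.038650739938020706), 25.34008026123047) [ 0.5728 -0.2188  0.1244]
top 49 ((0.5730295181274414, -0.22289380431175232), (0.007100481539964676, 0.038260046392679214), 23.466264724731445) [ 0.5728 -0.2229  0.1262]
wrist 336 ((0.5698353052139282, -0.2201402187347412), (0.009436212480068207, 0.042543910443782806), 22.683977127075195) [ 0.5709 -0.2237  0.126 ]
19.05 [ 0.54276039 -0.22958071  0.22205572] [ 0.11545176  0.44203567 -0.52350216]
```

Emit:
{"api": "carry_out", "payload": {"series": "0 0 -0.02 0.3;0 0 -0.02 0.3;0 0 -0.02 0.3;0 0 -0.02 0.3;0 0 -0.01 0;0 0 -0.01 0;0 0 0 0;0 0 0 0"}}

```text
time: 20.05
tool_pos: [0.5428, -0.2305, 0.1224]
tcp_rot: [1.741, 2.613, 0.0]
wrist_force: [-0.1, -0.5, 0.4]
width: -0.0
grip_force: 0.0
```

```bash
cat > /tmp/b.py <<'E'
import numpy as np,sys
h=np.array([.549,-.164]); x,y=map(float,sys.argv[1:3]); p=np.array([x,y])
a=np.arctan2(*(p-h)[::-1]); r=np.hypot(*(p-h)); print(np.degrees(a),r)
o=[]
for s in [1.5]*8+[2]*4+[3]*19:
    a+=np.radians(s); r+=np.clip(.0622-r,-.0005,.0005); q=h+r*np.array([np.cos(a),np.sin(a)]); d=np.round(q-p,4); p=p+d; o.append(f"{d[0]:.4f} {d[1]:.4f} 0 {s}")
print(";".join(o[:12]));print(";".join(o[12:])); print(np.degrees(a),p)
E
python3 /tmp/b.py .5430 -.2300; python3 -c "
from h import *
s=bot.read_state();print(s['time'],s['tool_pos'],s['wrist_force'])"
```

```text
-95.19442890773482 0.06627216610312357
0.0018 0.0004 0 1.5;0.0017 0.0004 0 1.5;0.0017 0.0004 0 1.5;0.0017 0.0005 0 1.5;0.0017 0.0006 0 1.5;0.0016 0.0006 0 1.5;0.0016 0.0006 0 1.5;0.0016 0.0007 0 1.5;0.0021 0.0003 0 2;0.0022 0.0004 0 2;0.0021 0.0004 0 2;0.0021 0.0006 0 2
0.0031 0.0009 0 3;0.0031 0.0011 0 3;0.0030 0.0012 0 3;0.0029 0.0014 0 3;0.0029 0.0015 0 3;0.0028 0.0017 0 3;0.0027 0.0019 0 3;0.0026 0.0019 0 3;0.0025 0.0021 0 3;0.0023 0.0023 0 3;0.0023 0.0023 0 3;0.0021 0.0025 0 3;0.0020 0.0026 0 3;0.0019 0.0026 0 3;0.0017 0.0028 0 3;0.0015 0.0029 0 3;0.0014 0.0029 0 3;0.0013 0.0030 0 3;0.0011 0.0031 0 3
-18.19442890773484 [ 0.6081 -0.1834]
20.05 [ 0.54284154 -0.23049855  0.12237486] [-0.12828134 -0.54084302  0.38955936]
```

Emit:
{"api": "carry_out", "payload": {"series": "0.0018 0.0004 0 0;0.0017 0.0004 0 0;0.0017 0.0004 0 0;0.0017 0.0005 0 0;0.0017 0.0006 0 0;0.0016 0.0006 0 0;0.0016 0.0006 0 0;0.0016 0.0007 0 1.5;0.0021 0.0003 0 2;0.0022 0.0004 0 2;0.0021 0.0004 0 2;0.0021 0.0006 0 2"}}

```text
time: 21.55
tool_pos: [0.5644, -0.2245, 0.1217]
tcp_rot: [1.516, 2.751, -0.0]
wrist_force: [-0.9, -3.9, 0.1]
width: 0.001
grip_force: 1.4
```

Emit:
{"api": "carry_out", "payload": {"series": "0.0031 0.0009 0 3;0.0031 0.0011 0 3;0.0030 0.0012 0 3;0.0029 0.0014 0 3;0.0029 0.0015 0 3;0.0028 0.0017 0 3"}}

```text
time: 22.3
tool_pos: [0.5818, -0.216, 0.1216]
tcp_rot: [-1.066, -2.954, -0.001]
wrist_force: [-1.7, -0.9, 1.2]
width: 0.004
grip_force: 1.2
```

Emit:
{"api": "carry_out", "payload": {"series": "0.0027 0.0019 0 3;0.0026 0.0019 0 3;0.0025 0.0021 0 3;0.0023 0.0023 0 3;0.0023 0.0023 0 3;0.0021 0.0025 0 3"}}

```text
time: 23.05
tool_pos: [0.5962, -0.2027, 0.1214]
tcp_rot: [-0.591, -3.084, -0.001]
wrist_force: [-1.1, -1.0, 0.5]
width: -0.0
grip_force: 0.8
```

Emit:
{"api": "carry_out", "payload": {"series": "0.0020 0.0026 0 3;0.0019 0.0026 0 3;0.0017 0.0028 0 3;0.0015 0.0029 0 3"}}

```text
time: 23.55
tool_pos: [0.6036, -0.1918, 0.1214]
tcp_rot: [-0.265, -3.13, -0.002]
wrist_force: [-1.0, -0.5, -0.2]
width: -0.0
grip_force: 0.6
```

```bash
python3 red.py
```

```text
side 74 ((0.6072420477867126, -0.17367497086524963), (0.03865215182304382, 0.02658058889210224), 11.402990341186523) [ 0.6061 -0.1689  0.1225]
top 16 ((0.5949820876121521, -0.17252223193645477), (0.005502985790371895, 0.012143994681537151), 88.57772064208984) [ 0.5958 -0.1724  0.1256]
wrist 769 ((0.5999824404716492, -0.1726219356060028), (0.008698014542460442, 0.03246234729886055), 82.62925720214844) [ 0.5982 -0.1724  0.126 ]
23.7 [ 0.60391434 -0.19182898  0.12160667] [-0.29944167  0.97019668 -0.17909798]
```

Emit:
{"api": "carry_out", "payload": {"series": "0.0009 0.0020 0 2;0.0008 0.0020 0 2;0.0008 0.0020 0 2;0.0004 0.0010 0 1;0 0 0 0"}}

```text
time: 24.32
tool_pos: [0.6066, -0.1855, 0.1217]
tcp_rot: [0.078, 3.14, 0.0]
wrist_force: [0.9, -0.8, -0.4]
width: 0.0
grip_force: 0.2
```

Emit:
{"api": "carry_out", "payload": {"series": "0.0003 0.0010 0 1;0.0003 0.0010 0 1;0 0 0 0"}}

```text
time: 24.7
tool_pos: [0.6072, -0.1836, 0.1217]
tcp_rot: [0.023, 3.141, 0.0]
wrist_force: [0.6, -1.0, 0.1]
width: -0.004
grip_force: 0.4
```

Emit:
{"api": "carry_out", "payload": {"series": "0.0002 0.0010 0 0;0.0002 0.0010 0 0;0 0 0 0"}}

```text
time: 25.08
tool_pos: [0.6074, -0.1826, 0.1217]
tcp_rot: [-0.023, -3.141, 0.003]
wrist_force: [-0.1, -4.9, -0.3]
width: -0.002
grip_force: 2.5
```

Emit:
{"api": "carry_out", "payload": {"series": "0.0002 0.0010 0 0;0.0001 0.0010 0 0;0 0 0 0"}}

```text
time: 25.45
tool_pos: [0.6075, -0.1822, 0.1218]
tcp_rot: [-0.023, -3.141, 0.007]
wrist_force: [-0.6, -9.8, -0.2]
width: -0.002
grip_force: 5.0
```

```bash
python3 red.py
```

```text
side 73 ((0.606644332408905, -0.16504791378974915), (0.03944072872400284, 0.019159484654664993), 8.409382820129395) [ 0.6058 -0.1595  0.1222]
top 14 ((0.5954915285110474, -0.16510829329490662), (0.009722498245537281, 0.005470252595841885), 1.5842556953430176) [ 0.5954 -0.1648  0.1271]
wrist 732 ((0.6003326177597046, -0.1643972396850586), (0.03276728466153145, 0.008387197740375996), 1.8422542810440063) [ 0.5984 -0.1644  0.126 ]
25.6 [ 0.60752358 -0.18224835  0.1218387 ] [ -1.70184962 -10.00707316  -0.07556303]
```

Hard stop felt, with the lever at about +1.8° and in line with the port's x. One small extra press, then I'll retreat.

Emit:
{"api": "carry_out", "payload": {"series": "0 0.0010 0 0;0 0.0005 0 0;0 0 0 0"}}

```text
time: 25.98
tool_pos: [0.6076, -0.182, 0.1219]
tcp_rot: [0.022, 3.141, -0.01]
wrist_force: [-0.6, -14.4, -1.6]
width: 0.003
grip_force: 6.9
```

Emit:
{"api": "carry_out", "payload": {"series": "0 -0.003 0 0;0 -0.004 0 0;0 -0.01 0 0;0 -0.015 0 0;0 -0.01 0.02 0;0 0 0.04 0;0 0 0.05 0;0 0 0.05 0;0 -0.03 0 0;0 0 0 0;0 0 0 0"}}

```text
time: 27.35
tool_pos: [0.6075, -0.2501, 0.282]
tcp_rot: [-0.025, -3.141, -0.001]
wrist_force: [-1.5, 0.3, -0.2]
width: -0.004
grip_force: 0.0
```

```bash
python3 red.py
python3 - <<'E'
from h import *
im,d,T,K,D=cam("wrist"); W=world(d,T,K,D)
m=(W[...,2]>.1285)&(W[...,2]<.134)&(W[...,1]<-.158)&(W[...,1]>-.18)&(W[...,0]>.48)&(W[...,0]<.56); P=W[m]
print(len(P),[(a,np.round(np.median(P[abs(P[:,0]*1e3-a)<2,1])*1e3,1)) for a in range(497,545,4) if (abs(P[:,0]*1e3-a)<2).sum()>2])
hsv=cv2.cvtColor(im,cv2.COLOR_BGR2HSV)
for n in ("top","side","wrist"):
    im,d,T,K,D=cam(n); W=world(d,T,K,D); k=(abs(W[...,2]-.1655)<.003)&(np.hypot(W[...,0]-.5285,W[...,1]+.072)<.06)
    p=W[k]; 
    if len(p)>8: print(n,len(p),cv2.minEnclosingCircle(p[:,:2].astype(np.float32)),p[:,2].mean(), np.linalg.lstsq(np.c_[p[:,:2]-[.5285,-.072],np.ones(len(p))],p[:,2],rcond=None)[0])
for t in("drum","glue","offcut"):
    r=spot_in("side",t); print(t,r[0]["rect"] if r else None)
E
```

```text
side 69 ((0.6058582067489624, -0.16047026216983795), (0.039512988179922104, 0.01103198528289795), 3.500748872756958) [ 0.6058 -0.1597  0.1219]
top 49 ((0.6090390086174011, -0.16413287818431854), (0.007307156920433044, 0.0370895192027092), 89.6310043334961) [ 0.6103 -0.165   0.1261]
wrist 254 ((0.6055310368537903, -0.16461405158042908), (0.039966195821762085, 0.007640541065484285), 2.106597423553467) [ 0.6062 -0.1654  0.1258]
27.5 [ 0.60749857 -0.24944827  0.28105256] [-0.50178427  0.01294841 -0.21737201]
271 [(505, np.float64(-166.4)), (509, np.float64(-165.8)), (513, np.float64(-165.9)), (517, np.float64(-165.8)), (521, np.float64(-165.4)), (525, np.float64(-165.1)), (529, np.float64(-164.6)), (533, np.float64(-164.5)), (537, np.float64(-164.0)), (541, np.float64(-163.5))]
top 471 ((0.5324609279632568, -0.07514262199401855), 0.0315464548766613) 0.16501055208480161 [-0.00521406  0.00651915  0.16504641]
side 263 ((0.5303199887275696, -0.07089275121688843), 0.03282516077160835) 0.16390966827971093 [-0.00096172  0.00450469  0.16390623]
wrist 4559 ((0.5300142765045166, -0.07395223528146744), 0.032254673540592194) 0.1643617653735974 [-0.00086226  0.00096965  0.16436372]
drum [278.2, 241.6, 34.9, 50.0]
glue [213.4, 249.8, 24.9, 47.2]
offcut [324.1, 209.2, 29.7, 31.5]
```

```bash
python3 -c "
from workcell import bot
print(bot.finish_job())"
```

```text
the job is handed in; nothing more can be done
None
```

I handed the job in at about 28 s; the hand-in returned no verdict, but my last measurements show the ring shut, the bail hooked behind the catch, the lever home, the reducer flat and centred to about 3 mm, and drum, glue and offcut unmoved.

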